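# Get the counter-top gas ring ready for the kettle

### The arm

A 6-joint arm with a two-finger parallel gripper is mounted at the origin on the work surface. World frame = base frame: x ahead of the robot, y to its left, z up, the work surface at z = 0. Lengths are in m, angles in degrees, forces in N, time in s.
With the tool pointing down it reaches from about 0.4 to 0.825 m from the base axis. Payload 7 kg.
Tool frame: the origin (TCP) lies at the centre of the arm's flange, where the gripper is bolted on; the fingertips stand 178 mm ahead of it and the grasp point (between the pads) lies 159 mm ahead of it; z points along the fingers, y is the line along which they close (so a half turn about z gives the same grasp; the last joint's range is limited). The gripper opens to 88 mm and grips with 3 to 60 N. Pads are 19 mm wide; open, the fingers measure 130 mm over their backs; the gripper's body (78 mm by 193 mm) begins 47 mm behind the grasp point.
Start: joints at [-58.608, 20.546, 0.682, 0, -70.136, -16.507], TCP at [0.173, -0.652, 0.405] pointing down, gripper open.
Joint ranges: [-176.03, 176.03], [-82.01, 121.73], [-58.28, 71.71], [-173.87, 95.51], [-174.79, -0.11], [-173.66, 173.66]. Speed limits (degrees/s): [136.94, 136.94, 172.46, 180, 180, 180].

### API

Orientations are given as [roll, pitch, yaw] about the fixed x, y, z axes, in that order (R = Rz(yaw) Ry(pitch) Rx(roll)).
In Python, from plant import telemetry, snapshot, workorder, nets gives the robot as it stands.
- The arm moves only by the shell command python3 -m creep 'ROWS'. ROWS is JSON, a list that holds one entry, the list of rows, each a list of 5 numbers: the shift along the tool's x, y, z normalised to -1 to 1, where 1 is 0.2 m, then the turn about the tool's z normalised to -1 to 1, where 1 is pi/2 rad, then the opening, from 0 (shut) to 1 (fully open). In form: [[[x, y, z, spin, hand], ...]]. A call has 1 to 8 rows; each row shifts and turns the commanded pose from where the row before left it, along the tool's axes as they then stand; what a row does not reach is not made up. A row lasts 1/12 s, in which the tool goes at most 41.7 mm and 7.16 degrees, less where a joint would pass 70% of its speed; a pose out of reach is approached as far as the arm can. A call with a number of a shift or a turn outside -1 to 1 is refused whole. A call with a gripper value outside its range is refused whole. The fingers move at their own pace and stop on an object; the grip force is fixed at half the most. Time passes only in rows, so rows that do not move let the fingers close. It gives the time, the measured TCP pose, the force, the opening and the grip force at its end, in the units of the state.
- telemetry.get_obs(): the state, without advancing time (a new reading comes with each control period).
- snapshot(name): name is "side" or "top"; returns a dict with "frame" (480x640x3 uint8, red, green, blue), "fx", "fy", "cx", "cy" (pixels), "rvec" (rotation vector, rad) and "tvec" (3), from world to camera coordinates, as OpenCV has them. Camera axes: x right, y down, z forward; pixel columns grow to the right and rows downward; lengths in m; the calibration is good to about 2 mm. A picture is of the moment at which its call begins. There is no depth.
- workorder.close_job(): hands the job in; it is judged then, once.
Trained networks look in a picture, given as the dict that the camera call returned (one of the last four; its "shot" number tells which), for a name from the list of things; names that differ only in an ending like _2 or _b are one class to them, and where a whole thing is asked for, a point or a joint stands for the part that bears it (a point fixed in the world has none). Each returns a list of dicts, best first, with "confidence" (0 to 1); they miss things now and then, are a little off and sometimes report something else, mostly with a low value. They report only what shows in the picture. A call takes as long as a camera call. They do not tell look-alikes from the thing itself.
- nets.find_in(picture, query): "uv" ([column, row] in pixels, amid what is visible of it).
- nets.masks_of(picture, query): "region" (480x640 bool, what is visible of it) and "uv" ([column, row] in pixels, amid what is visible of it).
- nets.landmark_of(picture, query): "uv" ([column, row] in pixels: a listed point, or the origin of a listed thing).
The state is a dict: "clock": time; "joint_pos": joint angles; "qvel": joint speeds; "tau": joint torques, N m; "tool_pos": TCP position; "orientation": TCP orientation; "force": force on the tool from outside, world axes, zero at the start; "moment": the same for the moment, N m; "opening": finger opening in m; "gripper_force": force on a finger pad.
Only numpy, scipy, OpenCV 4.12 (cv2) and the standard library are available. Lean on these libraries where they do the work, as an engineer would, in place of code of your own. Each camera call takes 0.05 s, during which the arm holds its last target. There are 200 camera calls.

### The job

A tin has been left standing on the gas ring: set it down gently, upright and wholly on the round cork trivet, and let go. Then tighten the hex coupling nut on the gas pipe clockwise by hand until it stops, set the kettle down gently, upright and centred on the ring, let go, and only then swing the tap lever a full quarter turn clockwise so that it lies in line with the gas pipe, pointing away from the ring. Do not tip the tin or kettle, and leave everything else where it stands.

Things in the scene. Friction and masses are not known exactly. Their poses are not given: they have to be found in the camera images.
- stove: fixed gas ring: steel base 180 mm across, 45 mm high; four dark radial pan supports, tops 75 mm up, out to 85 mm from the centre. Origin: centre of underside, z up. Copper gas pipe (18 mm, axis 25 mm up) along its +y (robot's left) to 330 mm, through brass blocks 46 mm high: 40 mm square at y = 150 mm (hex nut on top), 36 mm square at y = 225 mm (tap lever on top)
- ring_top (a point): centre of the ring at the height of the pan supports' tops (75 mm), where the kettle must stand; axes as the stove's
- nut (a joint): angle of the captive hex nut (rad): grows as it is turned clockwise seen from above, 0.1 to 0.6 at the start, stops tight at 1.3; it has friction of 0.15 N m, stays where it is left and does not rise
- nut_mid (a point): on the nut's vertical axis at the hexagon's half height (59 mm above the counter), 150 mm from the ring's centre. Brass hexagon, 34 mm across flats, from 48 to 70 mm above the counter, with a 16 mm stub up to 75 mm. Turns with the nut: flats face its +-x axis and every 60 degrees from there
- tap (a joint): angle of the tap lever (rad): 0 = shut, square to the pipe, pointing to the stove's -x (towards the robot); grows clockwise seen from above; 1.571 = stop, fully open, along the stove's +y, in line with the pipe. 0 to 0.2 at the start, friction 0.12 N m, stays where it is left
- tap_pivot (a point): on the lever's vertical axis at half height of the blade (65 mm above the counter). It turns with the lever: the blade points along its -x axis to 85 mm from the pivot, is 8 mm thick and 18 mm high (56 to 74 mm above the counter), with free space under it beyond the block
- tin: the steel tin with dark lid that stands on the pan supports: 60 mm across, its lid 62 mm and the top 15 mm of it, 100 mm high in all, 0.2 to 0.4 kg, solid to grip. Origin: centre of its underside, z up
- trivet: the round cork trivet, fixed on the counter on the right, 140 mm across, 10 mm thick. Origin: centre of its underside
- kettle: steel kettle, 130 mm across, standing on the right, 0.42 to 0.8 kg. Origin: centre of underside, z up. Spout along its +x, to 101 mm from the axis, 94 mm high. Over it a rigid handle: straight black grip bar along its x, 104 mm long, 14 mm wide, 16 mm high, middle 150 mm above the underside, on steel uprights at x = +-46 mm; free below the bar down to the lid knob at 99 mm
- mug: white mug, 80 mm wide, 90 mm high, behind the gas pipe; a bystander, leave it alone
- mill: dark wooden pepper mill, 52 mm wide, 158 mm high, behind the ring; a bystander, leave it alone
- jar: small glass spice jar, 40 mm wide, 58 mm high, in front of the ring to the right; a bystander, leave it alone
- bowl: blue bowl, 120 mm wide, 55 mm high, behind the ring; a bystander, leave it alone
- soap: amber soap bottle, 56 mm wide, 170 mm high, far left; a bystander, leave it alone
- shaker: steel salt shaker, 40 mm wide, 82 mm high, near left; a bystander, leave it alone
- spoon: wooden spoon 220 mm long, lying far right; a bystander, leave it alone
Mind the look-alikes: they are no part of the job. Leave any green look-alike of the tin alone.

How it is judged:
By the outcome, as a careful person would: the job done as asked, in the order asked, and still so for the second after the job is handed in, with the robot touching nothing.
It also fails if it takes over 72 s, if anything falls off the work surface, if the arm or the gripper's body presses on something with over 40 N, if the wrist force passes 120 N, or if a joint passes its speed limit or range.

## Working session

There is one attempt and no reset: what is moved stays moved. The work goes in short steps, Python scripts to look and compute and a shell command to move; the robot and the scene stay as the last step left them, time stands still between calls to the robot, and variables do not carry over. Pictures are saved under pics/ and viewed, at most 10 in all, crops included, and the job is handed in when it is done.

```bash
mkdir -p pics; cat > h.py <<'E'
import numpy as np,cv2
from plant import telemetry,snapshot,workorder,nets
def ray(s,uv):
    K=np.array([[s['fx'],0,s['cx']],[0,s['fy'],s['cy']],[0,0,1]]);R=cv2.Rodrigues(np.array(s['rvec'],float))[0]
    d=R.T@np.linalg.inv(K)@np.array([uv[0],uv[1],1.]);c=-R.T@np.array(s['tvec'],float);return c,d
def onz(s,uv,z):
    c,d=ray(s,uv);return c+d*(z-c[2])/d[2]
def proj(s,p):
    K=np.array([[s['fx'],0,s['cx']],[0,s['fy'],s['cy']],[0,0,1]])
    return cv2.projectPoints(np.array(p,float).reshape(-1,3),np.array(s['rvec'],float),np.array(s['tvec'],float),K,None)[0][:,0]
def save(s,n): cv2.imwrite('pics/'+n,s['frame'][:,:,::-1])
E
python3 - <<'E'
from h import *
for v in('top','side'):
    s=snapshot(v);save(s,v+'0.png');c,_=ray(s,(320,240));print(v,c.round(3))
    for n,z in(('stove',0),('ring_top',.075),('nut_mid',.059),('tap_pivot',.065),('tin',.075),('trivet',0),('kettle',0)):
        for r in nets.landmark_of(s,n)[:3]: print(n,np.round(r['uv'],1),round(r['confidence'],2),onz(s,r['uv'],z).round(4))
o=telemetry.get_obs();print(o)
E
```

```text
top [0.458 0.048 0.966]
stove [343.4 254.1] 0.77 [0.5387 0.0169 0.    ]
ring_top [345.1 249.7] 0.61 [0.5411 0.016  0.075 ]
ring_top [230.3 255.2] 0.58 [0.5289 0.2437 0.075 ]
nut_mid [269.2 256.3] 0.65 [0.5284 0.1683 0.059 ]
tap_pivot [231.7 258.2] 0.69 [0.5237 0.2428 0.065 ]
tin [340.1 243.9] 0.94 [0.5526 0.0259 0.075 ]
tin [264.2 337.7] 0.93 [0.3688 0.1726 0.075 ]
tin [362.9 344.5] 0.92 [ 0.3578 -0.0185  0.075 ]
trivet [514.1 217.8] 0.95 [ 0.619  -0.3492  0.    ]
kettle [497.4 303.1] 0.88 [ 0.4373 -0.3065  0.    ]
side [ 0.512 -0.649  0.594]
stove [318.1 289.5] 0.88 [0.5372 0.0162 0.    ]
ring_top [322.7 257.8] 0.55 [0.5449 0.0251 0.075 ]
nut_mid [317.7 224.7] 0.47 [0.5382 0.1676 0.059 ]
tap_pivot [312.8 204.8] 0.62 [0.5279 0.2447 0.065 ]
tin [220. 302.] 0.92 [ 0.3651 -0.1     0.075 ]
tin [246.  273.6] 0.81 [ 0.4008 -0.0238  0.075 ]
tin [331.2 253.7] 0.73 [0.5622 0.0386 0.075 ]
trivet [379.4 470. ] 0.93 [ 0.6136 -0.3522  0.    ]
trivet [409.3 267.3] 0.32 [0.7391 0.0893 0.    ]
kettle [248.4 439.1] 0.79 [ 0.4303 -0.3057  0.    ]
kettle [433.3 326.9] 0.28 [ 0.7504 -0.0879  0.    ]
{'clock': 0.8, 'joint_pos': array([-5.86068860e+01,  2.05415795e+01,  6.80079036e-01, -3.25102711e-04,
       -7.01365357e+01, -1.65064650e+01]), 'qvel': array([-0.09097118,  0.06259086, -0.07369285, -0.05413786, -0.0086553 ,
        0.05105939]), 'tau': array([-3.03746223e-03, -5.82280862e+01,  2.93267155e+01,  7.00173005e+00,
        1.24961638e-02, -1.90345634e-05]), 'tool_pos': array([ 0.17336912, -0.65230282,  0.40469991]), 'orientation': array([-1.79998204e+02,  8.51133466e-04, -1.65113461e+02]), 'force': array([0.00782255, 0.78898811, 0.69472677]), 'moment': array([ 0.0348059 , -0.0226399 , -0.03609426]), 'gripper_force': 0.0, 'opening': 0.08751518422804912}
```

View both.

View pics/top0.png

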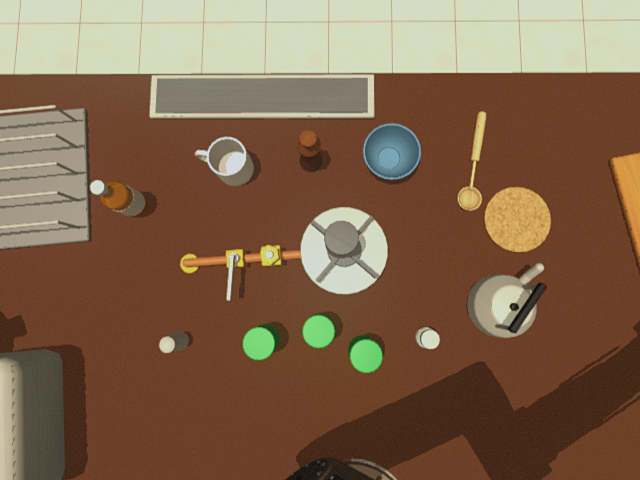

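View pics/side0.png

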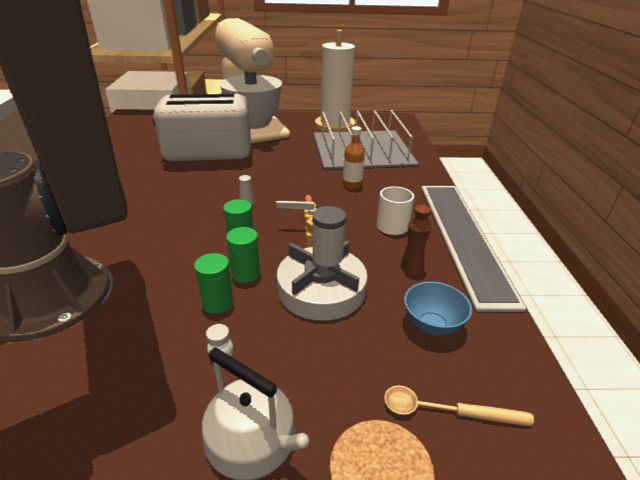

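```bash
python3 - <<'E'
from h import *
s=snapshot('top');f=s['frame'].astype(int)
def cen(m,z):
    m=np.uint8(m);c=max(cv2.findContours(m,0,1)[0],key=cv2.contourArea);(x,y),r=cv2.minEnclosingCircle(c);M=cv2.moments(c);e=cv2.fitEllipse(c)
    g=(M['m10']/M['m00'],M['m01']/M['m00']);print('  px',np.round(g,1),'enc',(round(x,1),round(y,1),round(r,1)),'ell',np.round(e[0],1),np.round(e[1],1),onz(s,g,z).round(4),onz(s,e[0],z).round(4));return c
for n,z in(('trivet',.01),('stove',.045),('tin',.17),('kettle',.1)):
    for r in nets.masks_of(s,n)[:4]:
        print(n,round(r['confidence'],2),r['region'].sum());cen(r['region'],z)
# tin lid: dark grey in crop
c=f[215:262,318:365];g=c.mean(2)
# kettle bar: dark px
m=np.zeros((480,640),bool);sub=f[275:345,460:560];m[275:345,460:560]=sub.max(2)<40
mm=cv2.morphologyEx(np.uint8(m),cv2.MORPH_OPEN,np.ones((3,3)))
ct=max(cv2.findContours(mm,0,1)[0],key=cv2.contourArea);rr=cv2.minAreaRect(ct);print('bar',rr);b=cv2.boxPoints(rr);print(np.array([onz(s,p,.158) for p in b]).round(4), onz(s,rr[0],.158))
# lever
m=np.zeros((480,640),bool);sub=f[245:305,220:250];m[245:305,220:250]=(sub.min(2)>130)
ct=max(cv2.findContours(np.uint8(m),0,1)[0],key=cv2.contourArea);rr=cv2.minAreaRect(ct);print('lever',rr);print(np.array([onz(s,p,.074) for p in cv2.boxPoints(rr)]).round(4))
# pipe
hsv=cv2.cvtColor(s['frame'],cv2.COLOR_RGB2HSV)
A=s['frame'];a=cv2.resize(A[238:282,220:308],None,fx=8,fy=8,interpolation=cv2.INTER_CUBIC)
b=cv2.resize(A[215:259,300:388],None,fx=4.5,fy=4.5,interpolation=cv2.INTER_CUBIC);b=cv2.resize(b,(396,198))
k=cv2.resize(A[255:343,460:548],(300,198))
im=np.zeros((560,704,3),np.uint8);im[:352]=a[:, :704];im[356:554,:396]=b;im[356:554,400:700]=k
cv2.imwrite('pics/crop1.png',im[:,:,::-1])
E
```

```text
trivet 0.91 3547
  px [516.7 219.7] enc (516.6, 221.0, 34.6) ell [516.7 219.7] [64.9 67.9] [ 0.6132 -0.3503  0.01  ] [ 0.6132 -0.3504  0.01  ]
stove 0.57 6743
  px [321.1 253. ] enc (284.0, 255.5, 103.6) ell [302.9 256.9] [ 84.2 195.3] [0.5369 0.0639 0.045 ] [0.5288 0.1011 0.045 ]
tin 0.95 1034
  px [260.8 341.7] enc (261.0, 342.0, 19.8) ell [260.8 341.8] [32.1 39.2] [0.3714 0.1651 0.17  ] [0.3713 0.1651 0.17  ]
tin 0.77 1002
  px [341. 239.] enc (341.0, 239.4, 18.7) ell [341.1 239. ] [33.4 36.5] [0.5512 0.0267 0.17  ] [0.5512 0.0266 0.17  ]
tin 0.63 864
  px [318.4 330.6] enc (318.5, 330.3, 17.2) ell [318.4 330.6] [31.  33.7] [0.3912 0.0655 0.17  ] [0.3912 0.0655 0.17  ]
tin 0.61 990
  px [364.8 353.8] enc (364.4, 353.3, 19.2) ell [364.9 353.8] [31.5 38.4] [ 0.3529 -0.0146  0.17  ] [ 0.3528 -0.0147  0.17  ]
kettle 0.81 4025
  px [504.9 303.3] enc (509.1, 295.9, 45.8) ell [505.4 302.3] [64.4 84.4] [ 0.4392 -0.2837  0.1   ] [ 0.441  -0.2849  0.1   ]
bar ((535.5, 289.0), (4.0, 3.0), 90.0)
[[ 0.4693 -0.3135  0.158 ]
 [ 0.4693 -0.3188  0.158 ]
 [ 0.4623 -0.3184  0.158 ]
 [ 0.4623 -0.3132  0.158 ]] [ 0.4657742  -0.31598479  0.158     ]
lever ((232.4017791748047, 276.04522705078125), (10.027040481567383, 46.2340087890625), 1.847610354423523)
[[0.4427 0.2484 0.074 ]
 [0.5338 0.2483 0.074 ]
 [0.5332 0.2283 0.074 ]
 [0.4422 0.2286 0.074 ]]
```

View pics/crop1.png

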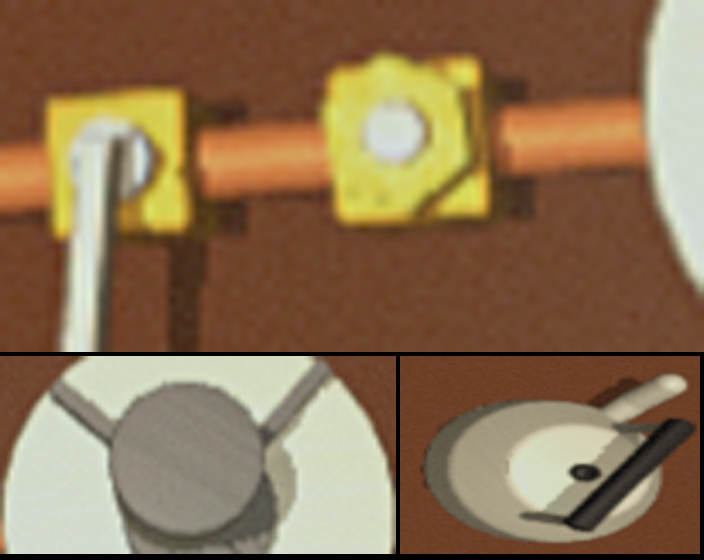

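```bash
cat >> h.py <<'E'
def go(x,y,z,yaw):  # target grasp point & tool yaw -> spin first, then shift (units)
    o=telemetry.get_obs();p=np.array(o['tool_pos']);g=np.array([x,y,z+.159]);w=o['orientation'][2]
    sp=(w-yaw+180)%360-180
    if abs(sp)>90: sp-=180*np.sign(sp)
    yaw=np.radians(w-sp);d=g-p
    t=[d[0]*np.cos(yaw)+d[1]*np.sin(yaw),d[0]*np.sin(yaw)-d[1]*np.cos(yaw),-d[2]]
    print('spin deg %.1f units %.4f rows %.1f | shift units'%(sp,sp/90,abs(sp)/7.16),np.round(np.array(t)/.2,4),'rows %.1f'%(np.linalg.norm(t)/.0417))
E
python3 - <<'E'
from h import *
s=snapshot('top');f=s['frame'].astype(int)
sub=f[275:345,500:560];m=np.uint8(sub.max(2)<62)
m=cv2.morphologyEx(m,cv2.MORPH_OPEN,np.ones((3,3)));ct=max(cv2.findContours(m,0,1)[0],key=cv2.contourArea)
rr=cv2.minAreaRect(ct);b=cv2.boxPoints(rr)+[500,275];print('bar',rr,np.array([onz(s,p,.155) for p in b]).round(4),onz(s,np.array(rr[0])+[500,275],.156).round(4))
print('knob',onz(s,(514.3,306.6),.097).round(4))
print('tin lid',onz(s,(341.1,238.2),.175).round(4),'stub',onz(s,(269.1,254.3),.075).round(4))
hx=lambda a,b:onz(s,(220+a/8-.5+.06,238+b/8-.5+.06),.07)
n=onz(s,(269.1,254.3),.075)
for q in((385,55),(470,90),(470,150),(415,215)):
    v=hx(*q)-n;print('hexv',v.round(4),np.degrees(np.arctan2(v[1],v[0])).round(1))
d=np.uint8((f[200:300,295:395].min(2)>165));ct=max(cv2.findContours(d,0,1)[0],key=cv2.contourArea);h=cv2.convexHull(ct)
e=cv2.fitEllipse(h);print('disc',e,onz(s,np.array(e[0])+[295,200],.045).round(4))
print('tin');go(.551,.026,.22,180)
E
```

```text
bar ((26.428001403808594, 32.10399627685547), (9.929550170898438, 57.49020004272461), 34.69515609741211) [[ 0.3977 -0.2628  0.155 ]
 [ 0.4806 -0.3237  0.155 ]
 [ 0.4707 -0.3375  0.155 ]
 [ 0.3881 -0.2766  0.155 ]] [ 0.434  -0.2995  0.156 ]
knob [ 0.4331 -0.3023  0.097 ]
tin lid [0.552  0.0267 0.175 ] stub [0.5311 0.1665 0.075 ]
hexv [ 0.0202  0.0039 -0.005 ] 11.0
hexv [ 0.0115 -0.0175 -0.005 ] -56.7
hexv [-0.0035 -0.0178 -0.005 ] -101.1
hexv [-0.0198 -0.0044 -0.005 ] -167.4
disc ((42.37916564941406, 58.613189697265625), (63.077022552490234, 83.05020904541016), 125.11192321777344) [0.5256 0.0306 0.045 ]
tin
spin deg 14.9 units 0.1654 rows 2.1 | shift units [-1.8882  3.3916  0.1284] rows 18.6
```

```bash
python3 -m creep '[[[0,0,0,0.055,1],[0,0,0,0.055,1],[0,0,0,0.055,1],[-0.0944,0.1696,0.0064,0,1],[-0.0944,0.1696,0.0064,0,1],[-0.0944,0.1696,0.0064,0,1],[-0.0944,0.1696,0.0064,0,1],[-0.0944,0.1696,0.0064,0,1]]]'
python3 -m creep '[[[-0.0944,0.1696,0.0064,0,1],[-0.0944,0.1696,0.0064,0,1],[-0.0944,0.1696,0.0064,0,1],[-0.0944,0.1696,0.0064,0,1],[-0.0944,0.1696,0.0064,0,1],[-0.0944,0.1696,0.0064,0,1],[-0.0944,0.1696,0.0064,0,1],[-0.0944,0.1696,0.0064,0,1]]]'
python3 -m creep '[[[-0.0944,0.1696,0.0064,0,1],[-0.0944,0.1696,0.0064,0,1],[-0.0944,0.1696,0.0064,0,1],[-0.0944,0.1696,0.0064,0,1],[-0.0944,0.1696,0.0064,0,1],[-0.0944,0.1696,0.0064,0,1],[-0.0944,0.1696,0.0064,0,1],[0,0,0,0,1]]]'
python3 - <<'E'
from h import *
go(.552,.0265,.137,180)
E
```

```text
clock: 1.77
tool_pos: [0.2681, -0.4811, 0.3982]
orientation: [-180.0, 0.0, -180.0]
force: [1.6, 0.6, 0.4]
opening: 0.0876
gripper_force: 0.0
clock: 2.43
tool_pos: [0.4189, -0.2094, 0.3885]
orientation: [-180.0, 0.1, -180.0]
force: [1.1, -0.5, 0.1]
opening: 0.0877
gripper_force: 0.0
clock: 3.1
tool_pos: [0.5534, 0.031, 0.3786]
orientation: [180.0, 0.1, -179.8]
force: [0.7, -0.8, 0.3]
opening: 0.0876
gripper_force: 0.0
spin deg 0.2 units 0.0026 rows 0.0 | shift units [ 0.0068 -0.0227  0.4132] rows 2.0
```

```bash
python3 -m creep '[[[0,-0.01,0.05,0,1],[0,-0.01,0.1,0,1],[0,0,0.1,0,1],[0,0,0.1,0,1],[0,0,0.06,0,1],[0,0,0,0,1]]]'
python3 -m creep '[[[0,0,0,0,0.6],[0,0,0,0,0.5],[0,0,0,0,0.3],[0,0,0,0,0],[0,0,0,0,0],[0,0,0,0,0]]]'
```

```text
clock: 3.6
tool_pos: [0.5488, 0.0208, 0.2939]
orientation: [-179.9, -0.3, 179.9]
force: [-1.2, -0.1, -0.5]
opening: 0.0874
gripper_force: 0.0
clock: 4.1
tool_pos: [0.551, 0.0226, 0.298]
orientation: [180.0, 0.1, -179.9]
force: [-0.2, 2.8, 3.7]
opening: 0.0611
gripper_force: 29.9
```

```bash
python3 -m creep '[[[0,0,-0.04,0,0],[0,0,-0.08,0,0],[0,0,-0.1,0,0],[0,0,-0.08,0,0],[-0.01,-0.06,-0.04,0,0],[-0.02,-0.11,0,0,0],[-0.03,-0.16,0,0,0],[-0.03,-0.16,0,0,0]]]'
python3 -m creep '[[[-0.03,-0.17,0,0,0],[-0.03,-0.17,0,0,0],[-0.03,-0.17,0,0,0],[-0.03,-0.17,0,0,0],[-0.03,-0.17,0,0,0],[-0.03,-0.17,0,0,0],[-0.03,-0.17,0,0,0],[-0.02,-0.12,0,0,0]]]'
python3 -m creep '[[[-0.01,-0.07,0,0,0],[0,0,0,0,0],[0,0,0,0,0]]]'
python3 - <<'E'
from h import *
s=snapshot('side');save(s,'s1.png')
go(.618,-.352,.074,180)
E
```

```text
clock: 4.77
tool_pos: [0.5682, -0.0767, 0.3652]
orientation: [180.0, -0.0, -179.9]
force: [0.3, 0.8, -2.8]
opening: 0.061
gripper_force: 29.9
clock: 5.43
tool_pos: [0.6142, -0.341, 0.3641]
orientation: [180.0, -0.1, 180.0]
force: [0.2, 0.0, -2.2]
opening: 0.0612
gripper_force: 29.8
clock: 5.68
tool_pos: [0.6161, -0.3525, 0.3639]
orientation: [179.9, -0.1, 179.9]
force: [-0.4, -0.3, -3.3]
opening: 0.0609
gripper_force: 29.8
spin deg -0.0 units -0.0001 rows 0.0 | shift units [-0.0086 -0.0016  0.6565] rows 3.1
```

View pics/s1.png

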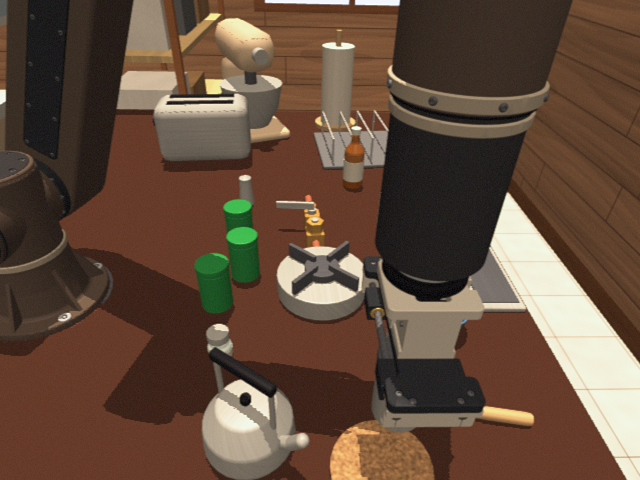

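```bash
python3 -m creep '[[[0,0,0.06,0,0],[0,0,0.12,0,0],[0,0,0.14,0,0],[0,0,0.12,0,0],[0,0,0.08,0,0],[0,0,0.04,0,0],[0,0,0.02,0,0],[0,0,0.01,0,0]]]'
python3 -m creep '[[[0,0,0.01,0,0],[0,0,0.01,0,0],[0,0,0.01,0,0],[0,0,0.01,0,0],[0,0,0,0,0]]]'
```

```text
clock: 6.4
tool_pos: [0.617, -0.351, 0.2469]
orientation: [-180.0, -0.0, -179.9]
force: [-0.5, 0.6, -2.9]
opening: 0.0611
gripper_force: 29.8
clock: 6.82
tool_pos: [0.6167, -0.3517, 0.2391]
orientation: [180.0, 0.0, -180.0]
force: [-0.2, -0.5, -2.5]
opening: 0.0614
gripper_force: 29.8
```

```bash
python3 -m creep '[[[0,0,0.007,0,0],[0,0,0.007,0,0],[0,0,0.006,0,0],[0,0,0,0,0]]]';python3 -m creep '[[[0,0,0.005,0,0],[0,0,0.005,0,0],[0,0,0,0,0],[0,0,0,0,0]]]'
```

```text
clock: 7.15
tool_pos: [0.6167, -0.3516, 0.2347]
orientation: [180.0, -0.0, -180.0]
force: [-0.0, -0.1, -2.1]
opening: 0.0614
gripper_force: 29.8
clock: 7.48
tool_pos: [0.617, -0.3517, 0.2335]
orientation: [-180.0, 0.0, -180.0]
force: [-0.6, -0.1, 0.1]
opening: 0.061
gripper_force: 29.8
```

```bash
python3 -m creep '[[[0,0,0.004,0,0],[0,0,0,0,0],[0,0,0,0,0]]]';python3 -m creep '[[[0,0,0,0,0.75],[0,0,0,0,0.8],[0,0,0,0,1],[0,0,0,0,1],[0,0,0,0,1],[0,0,-0.04,0,1],[0,0,-0.1,0,1],[0,0,-0.15,0,1]]]'
python3 -m creep '[[[0,0,-0.18,0,1],[0,0,-0.18,0,1],[0,0,-0.15,0,1],[0,0,-0.05,0,1],[0,0,0,0,1]]]'
python3 - <<'E'
from h import *
s=snapshot('top')
f=s['frame'].astype(int)
d=np.uint8((f[200:300,295:395].min(2)>165));ct=max(cv2.findContours(d,0,1)[0],key=cv2.contourArea);h=cv2.convexHull(ct)
e=cv2.fitEllipse(h);print('disc',e,onz(s,np.array(e[0])+[295,200],.045).round(4))
for r in nets.landmark_of(s,'ring_top')[:2]+nets.landmark_of(s,'nut_mid')[:1]+nets.landmark_of(s,'tin')[:5]: print(r['confidence'],r['uv'],onz(s,r['uv'],.075).round(4),onz(s,r['uv'],.01).round(4))
A=s['frame']
im=np.hstack([cv2.resize(A[240:270,255:285],(480,480),interpolation=cv2.INTER_CUBIC),cv2.resize(A[180:260,470:550],(320,480))]);cv2.imwrite('pics/c2.png',im[:,:,::-1])
E
```

```text
clock: 7.73
tool_pos: [0.6171, -0.3516, 0.2333]
orientation: [-180.0, 0.1, -179.9]
force: [-1.5, 2.8, 5.7]
opening: 0.0607
gripper_force: 29.8
clock: 8.4
tool_pos: [0.6159, -0.3514, 0.2882]
orientation: [179.9, -0.3, -180.0]
force: [0.4, 0.2, -0.3]
opening: 0.0878
gripper_force: 0.0
clock: 8.82
tool_pos: [0.6171, -0.352, 0.4075]
orientation: [-179.8, 0.4, -179.9]
force: [-0.5, -0.0, -0.9]
opening: 0.0875
gripper_force: 0.0
disc ((38.08944320678711, 61.780792236328125), (52.13953399658203, 83.57916259765625), 130.5643310546875) [0.5191 0.0393 0.045 ]
0.78 [344.7, 251.4] [0.5377 0.0168 0.075 ] [0.5436 0.0144 0.01  ]
0.52 [273.5, 257.1] [0.5256 0.1576 0.075 ] [0.5306 0.1656 0.01  ]
0.87 [358.1, 344.8] [ 0.3571 -0.0092  0.075 ] [ 0.3498 -0.0134  0.01  ]
0.86 [265.7, 338.3] [0.3677 0.1697 0.075 ] [0.3612 0.1785 0.01  ]
0.73 [318.4, 328.1] [0.3881 0.0676 0.075 ] [0.383 0.069 0.01 ]
```

View pics/c2.png

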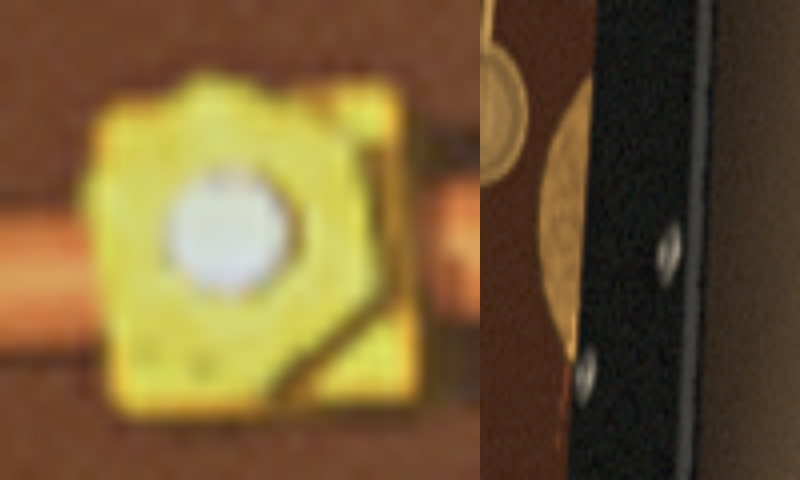

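```bash
python3 - <<'E'
from h import *
s=snapshot('top')
print('nut',onz(s,(268.9,254.2),.075).round(4),'ring',onz(s,(344,250.5),.045).round(4))
print(telemetry.get_obs()['joint_pos'].round(1))
go(.531,.1672,.13,-166)
E
```

```text
nut [0.5313 0.1669 0.075 ] ring [0.5423 0.0171 0.045 ]
[-14.   24.    5.4  -0.  -71.6 -75.9]
spin deg -14.0 units -0.1553 rows 2.0 | shift units [-0.2126  2.6202  0.5586] rows 12.9
```

```bash
python3 -m creep '[[[0,0,0,-0.052,1],[0,0,0,-0.052,1],[0,0,0,-0.051,1],[-0.0142,0.1,0,0,0.6],[-0.0142,0.17,0,0,0.6],[-0.0142,0.18,0,0,0.6],[-0.0142,0.18,0,0,0.6],[-0.0142,0.18,0,0,0.6]]]'
python3 -m creep '[[[-0.0142,0.19,0,0,0.6],[-0.0142,0.19,0,0,0.6],[-0.0142,0.19,0,0,0.6],[-0.0142,0.19,0,0,0.6],[-0.0142,0.19,0,0,0.6],[-0.0142,0.19,0,0,0.6],[-0.0142,0.19,0.04,0,0.6],[-0.0142,0.19,0.06,0,0.6]]]'
python3 -m creep '[[[-0.0142,0.18,0.08,0,0.6],[-0.014,0.11,0.1,0,0.6],[0,0,0.12,0,0.6],[0,0,0.1,0,0.6],[0,0,0.06,0,0.6],[0,0,0,0,0.6],[0,0,0,0,0.6]]]'
python3 - <<'E'
from h import *
go(.531,.1671,.0685,-166)
E
```

```text
clock: 9.73
tool_pos: [0.5908, -0.1898, 0.4008]
orientation: [180.0, -0.1, -166.1]
force: [1.9, -0.4, 0.5]
opening: 0.0602
gripper_force: 0.0
clock: 10.4
tool_pos: [0.5395, 0.1112, 0.3824]
orientation: [-180.0, 0.1, -166.0]
force: [1.5, 0.0, 0.1]
opening: 0.0527
gripper_force: 0.0
clock: 10.98
tool_pos: [0.5313, 0.167, 0.2892]
orientation: [-179.9, -0.2, -166.0]
force: [0.3, -0.2, 0.1]
opening: 0.0525
gripper_force: 0.0
spin deg -0.0 units -0.0000 rows 0.0 | shift units [0.0011 0.0009 0.3086] rows 1.5
```

```bash
python3 -m creep '[[[0,0,0.06,0,0.6],[0,0,0.1,0,0.6],[0,0,0.08,0,0.6],[0,0,0.05,0,0.6],[0,0,0.018,0,0.6],[0,0,0,0,0.6],[0,0,0,0,0.6]]]'
python3 -m creep '[[[0,0,0,0,0.5],[0,0,0,0,0.4],[0,0,0,0,0.3],[0,0,0,0,0],[0,0,0,0,0],[0,0,0,0,0]]]'
python3 - <<'E'
from h import *
o=telemetry.get_obs();print(o['moment'].round(2),o['joint_pos'].round(1))
E
```

```text
clock: 11.57
tool_pos: [0.5319, 0.1673, 0.2295]
orientation: [180.0, 0.1, -166.0]
force: [0.3, -0.2, 0.3]
opening: 0.0526
gripper_force: 0.0
clock: 12.07
tool_pos: [0.5316, 0.1675, 0.2293]
orientation: [180.0, 0.1, -166.0]
force: [-3.6, 3.9, 5.8]
opening: 0.0338
gripper_force: 30.0
[ 1.26  1.22 -0.11] [  37.6   19.8  -26.6   -0.   -43.5 -113.6]
```

```bash
python3 -m creep '[[[0,0,0,0.04,0],[0,0,0,0.07,0],[0,0,0,0.07,0],[0,0,0,0.07,0],[0,0,0,0.07,0],[0,0,0,0.07,0],[0,0,0,0.07,0],[0,0,0,0.05,0]]]'
python3 -m creep '[[[0,0,0,0,0]]]'
python3 - <<'E'
from h import *
o=telemetry.get_obs();print(o['moment'].round(2),o['joint_pos'].round(1))
E
```

```text
clock: 12.73
tool_pos: [0.5316, 0.1675, 0.2293]
orientation: [179.9, 0.0, 147.8]
force: [-3.4, 3.4, 6.0]
opening: 0.0344
gripper_force: 30.0
clock: 12.82
tool_pos: [0.5316, 0.1676, 0.2293]
orientation: [179.9, 0.0, 147.8]
force: [-3.8, 3.4, 6.4]
opening: 0.0342
gripper_force: 30.0
[ 1.14  1.08 -0.13] [  37.6   19.8  -26.6   -0.   -43.5 -159.8]
```

```bash
python3 -m creep '[[[0,0,0,0,0.4],[0,0,0,0,0.6],[0,0,0,0,0.6],[0,0,0,-0.0667,0.6],[0,0,0,-0.075,0.6],[0,0,0,-0.075,0.6],[0,0,0,-0.075,0.6],[0,0,0,-0.075,0.6]]]'
python3 -m creep '[[[0,0,0,-0.075,0.6],[0,0,0,-0.075,0.6],[0,0,0,-0.075,0.6],[0,0,0,-0.075,0.6],[0,0,0,0,0.6],[0,0,0,0,0.3],[0,0,0,0,0],[0,0,0,0,0]]]'
python3 -m creep '[[[0,0,0,0,0],[0,0,0,0,0],[0,0,0,0.04,0],[0,0,0,0.04,0],[0,0,0,0,0]]]'
python3 - <<'E'
from h import *
o=telemetry.get_obs();print(o['moment'].round(2),o['joint_pos'].round(1))
E
```

```text
clock: 13.48
tool_pos: [0.5314, 0.1667, 0.2283]
orientation: [-180.0, -0.0, -178.6]
force: [0.5, 0.6, 0.7]
opening: 0.0528
gripper_force: 0.0
clock: 14.15
tool_pos: [0.5314, 0.167, 0.2286]
orientation: [-180.0, -0.0, -152.1]
force: [-0.7, -0.3, 0.9]
opening: 0.038
gripper_force: 0.0
clock: 14.57
tool_pos: [0.5307, 0.1673, 0.2285]
orientation: [180.0, -0.1, -159.4]
force: [-4.4, 4.3, 2.6]
opening: 0.0336
gripper_force: 29.9
[1.29 2.09 0.16] [ 3.76e+01  1.98e+01 -2.67e+01 -1.00e-01 -4.36e+01 -1.07e+02]
```

```bash
cat > m.py <<'E'
from h import *
o=telemetry.get_obs();print('M',o['moment'].round(2),o['orientation'].round(1),o['tau'][5].round(2))
E
for i in 1; do python3 -m creep '[[[0,0,0,0.03,0],[0,0,0,0,0]]]'|tail -2; python3 m.py; python3 -m creep '[[[0,0,0,0.03,0],[0,0,0,0,0]]]'|tail -2; python3 m.py;python3 -m creep '[[[0,0,0,0.03,0],[0,0,0,0,0]]]'|tail -2; python3 m.py; done
```

```text
opening: 0.034
gripper_force: 30.2
M [1.43 2.83 0.93] [-1.800e+02 -1.000e-01 -1.619e+02] -1.62
opening: 0.0342
gripper_force: 30.7
M [1.52 3.21 1.02] [-1.800e+02 -1.000e-01 -1.646e+02] -1.7
opening: 0.0348
gripper_force: 31.4
M [1.9  4.31 1.04] [-180.    -0.2 -167.3] -1.79
```

```bash
python3 -m creep '[[[0,0,0,0,0.4],[0,0,0,0,0.5],[0,0,0,0,0.5],[0,0,-0.08,0,0.5],[0,0,-0.15,0,0.5],[0,0,-0.18,0,0.5],[0,0,-0.18,0,0.5],[0,0,-0.12,0,0.5]]]'
python3 -m creep '[[[0,0,-0.1,0.07,0.5],[0,0,0,0.07,0.5],[0,0,0,0.07,0.5],[0,0,0,0.07,0.5],[0,0,0,0.07,0.5],[0,0,0,0.07,0.5],[0,0,0,0,0.5]]]'
python3 - <<'E'
from h import *
s=snapshot('top');save(s,'t3.png')
go(.434,-.301,.22,-216.3)
E
```

```text
clock: 15.73
tool_pos: [0.5321, 0.167, 0.3744]
orientation: [180.0, 0.2, -167.2]
force: [0.6, 0.9, -0.0]
opening: 0.0436
gripper_force: 0.0
clock: 16.32
tool_pos: [0.5316, 0.1669, 0.3907]
orientation: [180.0, 0.0, 154.7]
force: [-0.6, -0.3, -0.3]
opening: 0.0437
gripper_force: 0.0
spin deg 11.4 units 0.1261 rows 1.6 | shift units [-0.9918 -2.1745  0.0585] rows 11.5
```

```bash
python3 -m creep '[[[0,0,0,0.063,0.5],[0,0,0,0.063,0.5],[-0.04,-0.0877,0,0,0.5],[-0.0763,-0.1673,0,0,0.5],[-0.0763,-0.1673,0,0,0.5],[-0.0763,-0.1673,0,0,0.5],[-0.0763,-0.1673,0,0,0.5],[-0.0763,-0.1673,0,0,0.5]]]'
python3 -m creep '[[[-0.0763,-0.1673,0,0,0.5],[-0.0763,-0.1673,0,0,0.5],[-0.0763,-0.1673,0,0,0.5],[-0.0763,-0.1673,0,0,0.5],[-0.0763,-0.1673,0,0,0.5],[-0.0763,-0.1673,0,0,0.5],[-0.0763,-0.1673,0,0,0.5],[-0.0362,-0.0794,0,0,0.5]]]'
python3 -m creep '[[[0,0,0,0,0.5],[0,0,0,0,0.5]]]'
python3 - <<'E'
from h import *
s=snapshot('side');save(s,'s4.png');A=s['frame']
t=cv2.imread('pics/t3.png')
im=np.zeros((480,800,3),np.uint8);im[:,:480]=cv2.resize(A[240:480,160:400],(480,480))[:,:,::-1];im[:320,480:]=cv2.resize(t[238:272,250:284],(320,320),interpolation=cv2.INTER_CUBIC)
cv2.imwrite('pics/c4.png',im)
go(.434,-.301,.151,-216.3)
E
```

```text
clock: 17.03
tool_pos: [0.4889, -0.0336, 0.3908]
orientation: [180.0, 0.0, 143.9]
force: [0.9, -0.4, -0.3]
opening: 0.0436
gripper_force: 0.0
clock: 17.7
tool_pos: [0.432, -0.3041, 0.3906]
orientation: [-180.0, 0.0, 143.8]
force: [0.6, -0.3, -0.4]
opening: 0.0435
gripper_force: 0.0
clock: 17.87
tool_pos: [0.4326, -0.302, 0.3903]
orientation: [-180.0, -0.0, 143.7]
force: [0.5, -0.8, -0.8]
opening: 0.0439
gripper_force: 0.0
spin deg 0.0 units 0.0002 rows 0.0 | shift units [-0.0038  0.0041  0.4024] rows 1.9
```

View pics/c4.png

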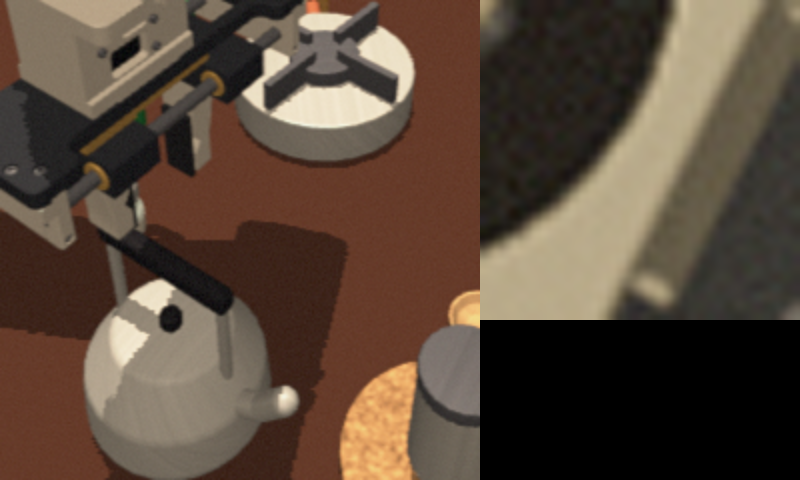

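```bash
python3 - <<'E'
from h import *
s=snapshot('side');c,si=np.array([.434,-.301]),np.array([np.cos(np.radians(-36.3)),np.sin(np.radians(-36.3))])
for k in(-.052,0,.052): print(proj(s,[*(c+k*si),.150]).round(1))
print('knob',proj(s,[*c,.095]).round(1), 'seen', (160+171/2,240+319/2),'ring',proj(s,[[.54,.017,.075],[.54,.017,.045]]).round(1))
E
python3 -m creep '[[[0,0,0.06,0,0.5],[0,0,0.1,0,0.5],[0,0,0.1,0,0.5],[0,0,0.08,0,0.5],[0,0,0.05,0,0.5],[0,0,0.012,0,0.5],[0,0,0,0,0.5]]]'
python3 -m creep '[[[0,0,0,0,0.3],[0,0,0,0,0.2],[0,0,0,0,0.1],[0,0,0,0,0],[0,0,0,0,0],[0,0,0,0,0]]]'
python3 m.py
```

```text
[[213.1 350.5]]
[[242.7 369.8]]
[[275.  390.8]]
knob [[246.2 396.4]] seen (245.5, 399.5) ring [[320.3 260.3]
 [319.9 272.3]]
clock: 18.55
tool_pos: [0.4336, -0.3003, 0.3101]
orientation: [-180.0, -0.0, 143.8]
force: [0.9, 0.0, 0.1]
opening: 0.0441
gripper_force: 0.0
clock: 19.05
tool_pos: [0.4331, -0.3009, 0.3104]
orientation: [-180.0, -0.0, 143.6]
force: [-3.6, -2.0, 7.1]
opening: 0.0137
gripper_force: 30.0
M [-0.41  1.2   0.01] [-180.    -0.   143.6] -0.02
```

```bash
python3 - <<'E'
from h import *
s=snapshot('top');A=cv2.imread('pics/top0.png');H=cv2.cvtColor(A,cv2.COLOR_BGR2HSV)
m=np.zeros((480,640),np.uint8);m[195:305,290:400]=(H[195:305,290:400,1]<90)
m=cv2.morphologyEx(m,cv2.MORPH_OPEN,np.ones((9,9)));ct=max(cv2.findContours(m,0,1)[0],key=cv2.contourArea);h=cv2.convexHull(ct)
e=cv2.fitEllipse(h);print(e,onz(s,e[0],.045).round(4),cv2.contourArea(h))
go(.54,.0167,.27,143.7)
E
```

```text
((343.671875, 250.30616760253906), (87.37522888183594, 88.06312561035156), 112.511474609375) [0.5427 0.0178 0.045 ] 5977.0
spin deg -0.1 units -0.0007 rows 0.0 | shift units [ 0.5092  1.5962 -0.5931] rows 8.5
```

```bash
python3 -m creep '[[[0,0,-0.03,0,0],[0,0,-0.06,0,0],[0,0,-0.09,0,0],[0,0,-0.11,0,0],[0,0,-0.11,0,0],[0,0,-0.09,0,0],[0.01,0.03,-0.06,0,0],[0.02,0.06,-0.04,0,0]]]'
python3 m.py
python3 -m creep '[[[0.03,0.09,0,0,0],[0.04,0.125,0,0,0],[0.045,0.14,0,0,0],[0.045,0.14,0,0,0],[0.045,0.14,0,0,0],[0.045,0.14,0,0,0],[0.045,0.14,0,0,0],[0.045,0.14,0,0,0]]]'
python3 -m creep '[[[0.045,0.14,0,0,0],[0.04,0.12,0,0,0],[0.03,0.1,0,0,0],[0.02,0.06,0,0,0],[0.009,0.03,0,0,0],[0,0,0,0,0],[0,0,0,0,0]]]'
python3 m.py
python3 - <<'E'
from h import *
go(.54,.017,.2264,143.7)
E
```

```text
clock: 19.77
tool_pos: [0.4389, -0.2831, 0.4294]
orientation: [180.0, 0.0, 143.6]
force: [0.9, -0.4, -6.0]
opening: 0.0136
gripper_force: 30.0
M [ 0.48 -0.6   0.04] [180.    0.  143.6] 0.78
clock: 20.43
tool_pos: [0.5093, -0.0709, 0.4278]
orientation: [-180.0, -0.1, 143.6]
force: [0.3, -0.1, -4.1]
opening: 0.0136
gripper_force: 30.0
clock: 21.02
tool_pos: [0.5394, 0.0167, 0.4279]
orientation: [-180.0, -0.0, 143.7]
force: [-0.6, 0.1, -5.8]
opening: 0.0135
gripper_force: 30.0
M [ 0.01  0.11 -0.01] [-180.    -0.   143.7] -0.06
spin deg -0.0 units -0.0005 rows 0.0 | shift units [-0.0015  0.0031  0.2127] rows 1.0
```

```bash
python3 -m creep '[[[0,0,0.03,0,0],[0,0,0.05,0,0],[0,0,0.05,0,0],[0,0,0.03,0,0],[0,0,0.015,0,0],[0,0,0.01,0,0],[0,0,0,0,0]]]'
python3 -m creep '[[[0,0,0.006,0,0],[0,0,0.006,0,0],[0,0,0.006,0,0],[0,0,0,0,0]]]' | sed -n 2,4p
python3 -m creep '[[[0,0,0.004,0,0],[0,0,0.004,0,0],[0,0,0,0,0],[0,0,0,0,0]]]'| sed -n 2,4p
```

```text
clock: 21.6
tool_pos: [0.5397, 0.017, 0.3907]
orientation: [-180.0, -0.0, 143.6]
force: [0.1, 0.9, -5.6]
opening: 0.0136
gripper_force: 30.0
tool_pos: [0.5396, 0.0171, 0.3876]
orientation: [180.0, -0.0, 143.7]
force: [-0.3, 0.3, -6.1]
tool_pos: [0.5397, 0.0171, 0.3861]
orientation: [180.0, -0.0, 143.6]
force: [0.9, -0.4, -4.9]
```

```bash
python3 -m creep '[[[0,0,0.004,0,0],[0,0,0,0,0],[0,0,0,0,0]]]'| sed -n 2,4p
python3 -m creep '[[[0,0,0.004,0,0],[0,0,0,0,0],[0,0,0,0,0]]]'| sed -n 2,4p
python3 - <<'E'
from h import *
s=snapshot('side');cv2.imwrite('pics/s5.png',cv2.resize(s['frame'][120:330,200:480],(800,600))[:,:,::-1])
E
```

```text
tool_pos: [0.5397, 0.017, 0.3854]
orientation: [180.0, 0.0, 143.6]
force: [0.3, -0.2, -3.7]
tool_pos: [0.5398, 0.017, 0.3854]
orientation: [180.0, 0.1, 143.7]
force: [-2.7, -1.9, 4.7]
```

View pics/s5.png

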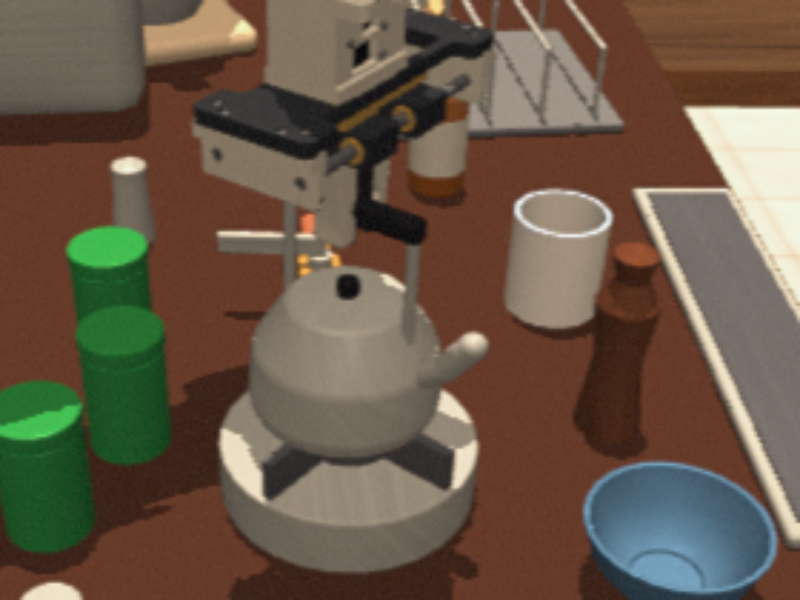

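```bash
python3 -m creep '[[[0,0,0,0,0.2],[0,0,0,0,0.3],[0,0,0,0,0.5],[0,0,0,0,0.5],[0,0,0,0,0.5],[0,0,-0.05,0,0.5],[0,0,-0.1,0,0.5],[0,0,-0.15,0,0.5]]]'
python3 -m creep '[[[0,0,-0.15,0,0.5],[0,0,-0.05,0,0.5],[0,0,0,0,0.5]]]'
python3 - <<'E'
from h import *
s=snapshot('top');save(s,'t6.png')
for n,z in(('kettle',.075),('nut_mid',.059),('tap_pivot',.065)):
  for r in nets.landmark_of(s,n)[:2]:print(n,r['confidence'],np.round(r['uv'],1),onz(s,r['uv'],z).round(4))
t=s['frame'];cv2.imwrite('pics/c6.png',np.hstack([cv2.resize(t[236:306,214:294],(400,350),interpolation=cv2.INTER_CUBIC),cv2.resize(t[190:310,284:404],(350,350))])[:,:,::-1])
E
```

```text
clock: 23.48
tool_pos: [0.5392, 0.017, 0.4435]
orientation: [-179.8, -0.2, 143.6]
force: [0.8, -0.2, -0.0]
opening: 0.0433
gripper_force: 0.0
clock: 23.73
tool_pos: [0.5401, 0.017, 0.4887]
orientation: [179.7, 0.2, 143.7]
force: [0.3, -0.1, -1.1]
opening: 0.0434
gripper_force: 0.0
kettle 0.84 [347.3 250.3] [0.54   0.0116 0.075 ]
```

View pics/c6.png

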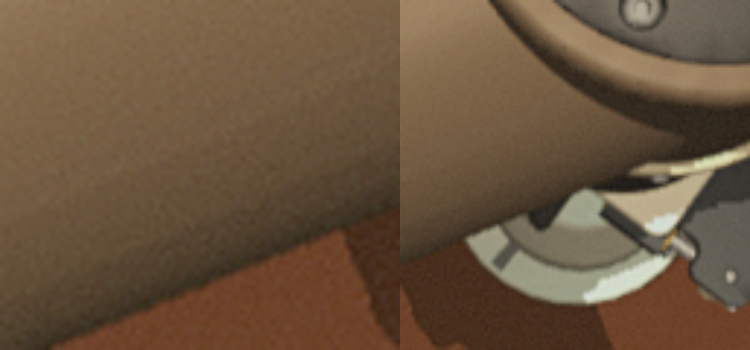

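```bash
for k in 1; do
python3 -m creep '[[[0,0,0,-0.079,0.5],[0,0,0,-0.079,0.5],[0,0,0,-0.079,0.5],[0,0,0,-0.079,0.5],[0,0,0,-0.079,0.5],[0,0,0,-0.079,0.5],[0,0,0,-0.079,0.5],[0,0,0,-0.079,0.5]]]' | sed -n 3p
python3 -m creep '[[[0,0,0,-0.079,0.5],[0,0,0,-0.079,0.5],[0,0,0,-0.079,0.5],[0,0,0,-0.079,0.5],[0,0,0,-0.079,0.5],[0,0,0,-0.079,0.5],[0,0,0,-0.079,0.5],[0,0,0,-0.079,0.5]]]' | sed -n 3p
python3 -m creep '[[[0,0,0,-0.079,0.5],[0,0,0,-0.079,0.5],[0,0,0,-0.079,0.5],[0,0,0,-0.079,0.5],[0,0,0,-0.079,0.5],[0,0,0,-0.079,0.5],[0,0,0,-0.079,0.5],[0,0,0,-0.079,0.5]]]' | sed -n 3p
python3 -m creep '[[[0,0,0,-0.079,0.5],[0,0,0,-0.079,0.5],[0,0,0,-0.079,0.5],[0,0,0,-0.079,0.5],[0,0,0,-0.079,0.5],[0,0,0,-0.079,0.5],[0,0,0,0,0.5]]]' | sed -n 3p
done
python3 - <<'E'
from h import *
print(telemetry.get_obs()['joint_pos'].round(1))
s=snapshot('side');t=cv2.imread('pics/top0.png');g=t.astype(int)
# lever centreline rows 268..296 in first top image
P=[]
for v in range(270,296,3):
    w=np.where(g[v,222:242].min(1)>110)[0]+222;P.append((w.mean(),v));
s2=snapshot('top');W=np.array([onz(s2,p,.072) for p in P]);print(W.round(4)[[0,-1]],np.array(P)[[0,-1]])
w=np.where(g[285:305,226:233].min(2).max(1)>110)[0]+285;print('tip row',w.max(),onz(s2,(P[-1][0],w.max()),.074).round(4))
q=np.polyfit(W[:,0],W[:,1],1);print('lever dir',np.degrees(np.arctan(q[0])),'y at x=.526',np.polyval(q,.526),'y at .465',np.polyval(q,.465))
E
```

```text
orientation: [180.0, -0.1, -159.1]
orientation: [179.9, -0.1, -102.2]
orientation: [179.9, 0.1, -45.4]
orientation: [180.0, 0.1, -2.7]
[ 22.6   5.3  -9.   -0.  -75.8  64.7]
[[0.4997 0.243  0.072 ]
 [0.4524 0.2455 0.072 ]] [[230.5 270. ]
 [228.5 294. ]]
tip row 300 [0.4407 0.2447 0.074 ]
lever dir -2.5352076077080534 y at x=.526 0.24257961116147275 y at .465 0.24528048495503232
```

```bash
python3 - <<'E'
from h import *
go(.466,.2452,.13,-2.6)
E
```

```text
spin deg -0.7 units -0.0078 rows 0.1 | shift units [-0.4196 -1.1227  0.9731] rows 7.4
```

```bash
python3 -m creep '[[[-0.03,-0.07,0,-0.008,0.35],[-0.06,-0.16,0,0,0.35],[-0.06,-0.17,0,0,0.35],[-0.06,-0.17,0,0,0.35],[-0.06,-0.17,0,0,0.35],[-0.06,-0.17,0.03,0,0.35],[-0.06,-0.14,0.09,0,0.35],[-0.03,-0.07,0.15,0,0.35]]]'
python3 -m creep '[[[0,0,0.17,0,0.35],[0,0,0.17,0,0.35],[0,0,0.16,0,0.35],[0,0,0.12,0,0.35],[0,0,0.06,0,0.35],[0,0,0.02,0,0.35],[0,0,0,0,0.35],[0,0,0,0,0.35]]]'
python3 - <<'E'
from h import *
go(.466,.2452,.068,-2.6)
E
```

```text
clock: 27.28
tool_pos: [0.4645, 0.2474, 0.4323]
orientation: [-179.8, -0.2, -2.5]
force: [1.5, 0.9, 0.4]
opening: 0.0304
gripper_force: 0.0
clock: 27.95
tool_pos: [0.4654, 0.2446, 0.291]
orientation: [-180.0, -0.0, -2.4]
force: [0.9, -0.7, 0.6]
opening: 0.0308
gripper_force: 0.0
spin deg 0.2 units 0.0020 rows 0.0 | shift units [ 0.0029 -0.0031  0.3202] rows 1.5
```

```bash
python3 -m creep '[[[0.003,-0.003,0.06,0.002,0.35],[0,0,0.1,0,0.35],[0,0,0.09,0,0.35],[0,0,0.05,0,0.35],[0,0,0.02,0,0.35],[0,0,0,0,0.35]]]'
python3 -m creep '[[[0,0,0,0,0.2],[0,0,0,0,0],[0,0,0,0,0],[0,0,0,0,0],[0,0,0,0,0]]]';python3 m.py
```

```text
clock: 28.45
tool_pos: [0.4658, 0.245, 0.2265]
orientation: [180.0, 0.0, -2.5]
force: [-0.3, -0.1, -0.1]
opening: 0.0304
gripper_force: 0.0
clock: 28.87
tool_pos: [0.4658, 0.2451, 0.2271]
orientation: [-179.9, -0.0, -2.5]
force: [0.1, -1.0, 2.9]
opening: 0.0078
gripper_force: 30.0
M [-0.04  0.51 -0.03] [-179.9   -0.    -2.5] 0.06
```

```bash
python3 -m creep '[[[0.0004,-0.0157,0,0.0333,0],[0.0016,-0.0314,0,0.0667,0],[0.0016,-0.0314,0,0.0667,0],[0.0016,-0.0314,0,0.0667,0],[0.0016,-0.0314,0,0.0667,0],[0.0016,-0.0314,0,0.0667,0],[0.0016,-0.0314,0,0.0667,0],[0,0,0,0,0]]]';python3 m.py
```

```text
clock: 29.53
tool_pos: [0.4813, 0.2827, 0.227]
orientation: [-180.0, -0.0, -41.8]
force: [-1.2, -1.1, 7.2]
opening: 0.008
gripper_force: 30.0
M [-0.69  0.37 -0.21] [-180.    -0.   -41.8] -1.84
```

```bash
python3 -m creep '[[[0.0016,-0.0314,0,0.0667,0],[0.0016,-0.0314,0,0.0667,0],[0.0016,-0.0314,0,0.0667,0],[0.0016,-0.0314,0,0.0667,0],[0.0016,-0.0314,0,0.0667,0],[0.0016,-0.0314,0,0.0667,0],[0,0,0,0,0]]]';python3 m.py
```

```text
clock: 30.12
tool_pos: [0.5133, 0.301, 0.2271]
orientation: [-180.0, -0.0, -77.7]
force: [-1.0, -1.7, 6.6]
opening: 0.008
gripper_force: 30.0
M [-0.53  0.52 -0.2 ] [-180.    -0.   -77.7] -1.49
```

```bash
python3 -m creep '[[[0.0016,-0.0314,0,0.0667,0],[0.0001,-0.0105,0,0.0222,0],[0,0,0,0,0]]]'|sed -n 2,4p;python3 m.py
python3 -m creep '[[[0.0001,-0.0079,0,0.0167,0],[0,0,0,0,0]]]'|sed -n 2,4p;python3 m.py
python3 -m creep '[[[0.0001,-0.0079,0,0.0167,0],[0,0,0,0,0]]]'|sed -n 2,4p;python3 m.py
```

```text
tool_pos: [0.5209, 0.3021, 0.2271]
orientation: [180.0, -0.0, -85.5]
force: [-2.5, -1.0, 7.1]
M [-0.33  0.89  0.06] [180.   -0.  -85.5] -0.84
tool_pos: [0.5214, 0.3021, 0.227]
orientation: [179.9, -0.0, -86.9]
force: [-9.1, 0.2, 10.0]
M [0.15 3.29 0.4 ] [179.9  -0.  -86.9] -0.8
tool_pos: [0.5219, 0.3021, 0.2269]
orientation: [179.8, -0.1, -88.4]
force: [-16.2, 1.4, 13.1]
M [0.62 5.76 0.48] [ 1.798e+02 -1.000e-01 -8.840e+01] -0.84
```

```bash
python3 -m creep '[[[0,0.005,0,-0.0167,0.1],[0,0,0,0,0.3],[0,0,0,0,0.35],[0,0,0,0,0.35],[0,0,0,0,0.35],[0,0,-0.06,0,0.35],[0,0,-0.12,0,0.35],[0,0,-0.18,0,0.35]]]'
python3 -m creep '[[[0,0,-0.19,0,0.35],[0,0,-0.19,0,0.35],[-0.19,0,0,0,0.35],[-0.19,0,0,0,0.35],[-0.19,0,0,0,0.35],[-0.1,0,0,0,0.35],[0,0,0,0,0.35],[0,0,0,0,0.35]]]'
python3 - <<'E'
from h import *
a=snapshot('side');s=snapshot('top')
t=s['frame'];b=a['frame']
cv2.imwrite('pics/c7.png',np.hstack([cv2.resize(t[190:310,170:410],(400,200)),cv2.resize(b[:,150:450][180:480],(400,400))[:200]])[:,:,::-1] if 0 else np.vstack([cv2.resize(t[190:310,170:410],(600,300),interpolation=cv2.INTER_CUBIC),cv2.resize(b[170:320,200:500],(600,300),interpolation=cv2.INTER_CUBIC)])[:,:,::-1])
E
```

```text
clock: 31.37
tool_pos: [0.5224, 0.3016, 0.296]
orientation: [179.7, -0.2, -87.1]
force: [0.7, 0.9, 0.3]
opening: 0.0307
gripper_force: 0.0
clock: 32.03
tool_pos: [0.5159, 0.4373, 0.3735]
orientation: [180.0, -0.1, -87.0]
force: [-0.4, -0.4, -0.1]
opening: 0.031
gripper_force: 0.0
```

View pics/c7.png

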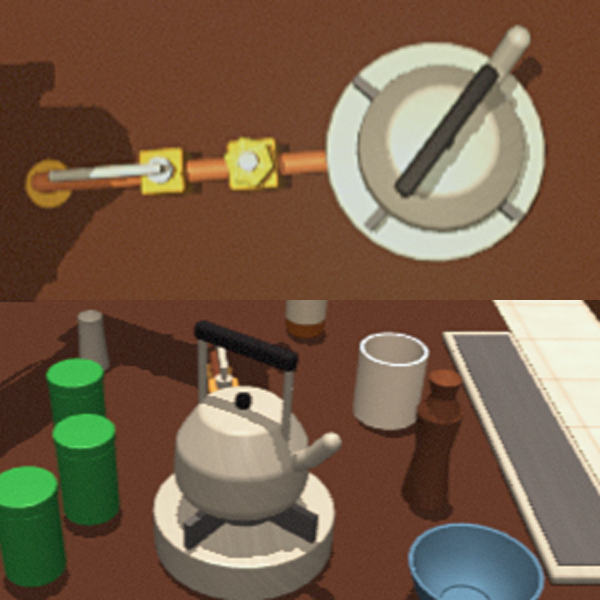

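```bash
python3 - <<'E'
from h import *
s=snapshot('top');t=s['frame'];n=np.array([.5313,.1669])
a=cv2.resize(t[239:269,254:284],(600,600),interpolation=cv2.INTER_CUBIC)
b=a.copy()
v=[proj(s,[n[0]+.0196*np.cos(w),n[1]+.0196*np.sin(w),.07])[0] for w in np.radians(-71.2+30+60*np.arange(6))]
pts=np.int32([((u+.5-254)*20,(w+.5-239)*20) for u,w in v]);cv2.polylines(b,[pts],True,(255,0,0),2)
cv2.imwrite('pics/c8.png',np.hstack([cv2.resize(a,(400,400)),cv2.resize(b,(400,400))])[:,:,::-1])
for r in nets.landmark_of(s,'tin')[:5]: print(r['confidence'],r['uv'],onz(s,r['uv'],.01).round(4))
E
```

```text
0.97 [360.4, 344.8] [ 0.3498 -0.0182  0.01  ]
0.84 [517.4, 218.3] [ 0.6163 -0.352   0.01  ]
0.59 [267.9, 337.5] [0.3628 0.174  0.01  ]
0.55 [319.5, 326.8] [0.3857 0.0667 0.01  ]
0.27 [469.2, 159.0] [ 0.7457 -0.2543  0.01  ]
```

View pics/c8.png

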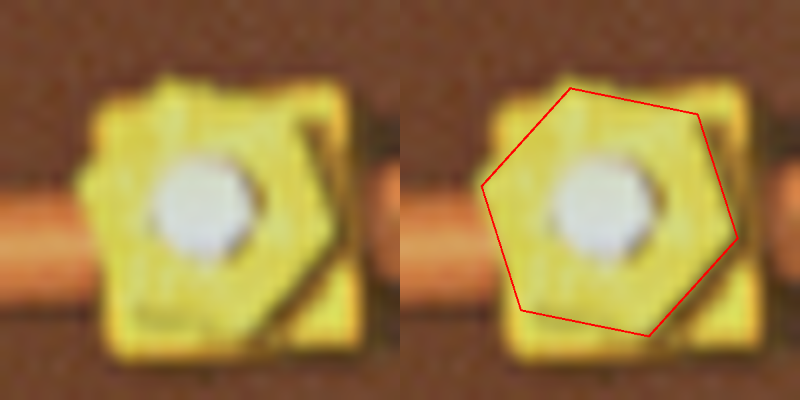

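The nut outline (centre about (203,205) in the crop) matches the hexagon drawn for 1.3 rad. The tin stands centred on the trivet, the kettle is on the ring and the lever lies in line with the pipe. I'm handing in.

```bash
python3 -c "
from plant import workorder;print(workorder.close_job())"
```

```text
the job is handed in; nothing more can be done
None
```

The job is done and handed in at about 32 s: the tin is upright on the trivet, the nut is turned to its stop, the kettle is centred on the ring, and the tap lever was then swung to its stop in line with the pipe; no verdict came back.

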